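# Pair the fired plant pots with their saucers

### The job

Stand each of the four clay plant pots in its own saucer, matched by shape and size: small round, large round, square and oblong. Set them down gently so that each stands upright and flat on the saucer's inner floor, the square and oblong pots lined up with the sides of their saucers; leave the saucers where they are and do not disturb the glaze jar or the red cutter.

Things in the scene. Friction and masses are not known exactly. Their poses are not given: they have to be found in the camera images.
- pot_round_small: Open-topped plant pot of cream unglazed fired clay, upright on the table, wall 5 mm, about 0.1 to 0.3 kg: round, 44 mm in diameter, 50 mm high, straight sides. Origin: centre of the underside; z up.
- pot_round_large: Open-topped plant pot of cream unglazed fired clay, upright on the table, wall 5 mm, about 0.1 to 0.3 kg: round, 64 mm in diameter, 60 mm high, straight sides. Origin: centre of the underside; z up.
- pot_square: Open-topped plant pot of cream unglazed fired clay, upright on the table, wall 5 mm, about 0.1 to 0.3 kg: square, 52 x 52 mm, 55 mm high, straight sides. Origin: centre of the underside; x and y square to its sides, z up.
- pot_oblong: Open-topped plant pot of cream unglazed fired clay, upright on the table, wall 5 mm, about 0.1 to 0.3 kg: oblong (rectangular), 84 x 44 mm, 50 mm high, straight sides. Origin: centre of the underside; x along the long side, y along the short side, z up.
- saucer_round_small: Shallow drip saucer of cream unglazed fired clay lying on the table, loose, 0.3 kg, 12 mm high over all, its rim 6 mm wide and 6 mm above the flat inner floor, which is 6 mm above the table: round, 76 mm in outer diameter (inner floor 64 mm), for the small round pot. Origin: centre of the underside; z up.
- saucer_round_large: Shallow drip saucer of cream unglazed fired clay lying on the table, loose, 0.3 kg, 12 mm high over all, its rim 6 mm wide and 6 mm above the flat inner floor, which is 6 mm above the table: round, 96 mm in outer diameter (inner floor 84 mm), for the large round pot. Origin: centre of the underside; z up.
- saucer_square: Shallow drip saucer of cream unglazed fired clay lying on the table, loose, 0.3 kg, 12 mm high over all, its rim 6 mm wide and 6 mm above the flat inner floor, which is 6 mm above the table: square, 84 x 84 mm outside (inner floor 72 x 72 mm), for the square pot. Origin: centre of the underside; x and y square to its sides, z up.
- saucer_oblong: Shallow drip saucer of cream unglazed fired clay lying on the table, loose, 0.3 kg, 12 mm high over all, its rim 6 mm wide and 6 mm above the flat inner floor, which is 6 mm above the table: oblong, 116 x 76 mm outside (inner floor 104 x 64 mm), for the oblong pot. Origin: centre of the underside; x along the long side, y along the short side, z up.
- glaze_jar: Bystander: closed glaze jar with a white lid and paper label, 70 mm in diameter, 90 mm high, left of the work. Origin: centre of the underside.
- cutter: Bystander: red plastic ring-shaped clay cutter, 72 mm in outer diameter, 22 mm high, lying beyond the work. Origin: centre of the underside.
Things that resemble listed ones, but are neither listed nor needed, are in the scene too. What is shaped like the pot_round_large but purple is not meant.

How it is judged:
By the outcome, as a careful person would: the job done as asked, in the order asked, and still so for the second after the job is handed in, with the robot touching nothing.
It also fails if it takes over 112 s, if anything falls off the work surface, if the arm or the gripper's body presses on something with over 40 N, if the wrist force passes 120 N, or if a joint passes its speed limit or range.

### The arm

A 7-joint arm with a two-finger parallel gripper is mounted at the origin on the work surface. World frame = base frame: x ahead of the robot, y to its left, z up, the work surface at z = 0. Lengths are in m, angles in rad, forces in N, time in s.
With the tool pointing down it reaches from about 0.425 to 0.925 m from the base axis. Payload 6.8 kg.
Tool frame: the origin (TCP) lies on the centre line of the jaws, within the pads' length; the fingertips stand 11 mm ahead of it and the grasp point (between the pads) lies 8 mm behind it; z points along the fingers, y is the direction in which the jaws open and shut (so a half turn about z gives the same grasp; the last joint's range is limited). The gripper opens to 85 mm and grips with 20 to 120 N. Pads are 22 mm wide; open, the fingers measure 114 mm over their backs; the gripper's body (76 mm by 85 mm) begins 54 mm behind the grasp point. The pads swing forward as they close: fully open they stand 13 mm farther back than shut.
Start: joints at [-1.296, 0.477, 0.022, 1.555, -0.011, 1.109, -0.083], TCP at [0.252, 0.626, 0.242] pointing down, gripper open.
Joint ranges: [-2.96, 2.96], [-0.34, 2.1], [-1.41, 1.46], [0.24, 2.44], [-1.37, 4.51], [0.17, 1.92], [-2.96, 2.96]. Speed limits (rad/s): [2.39, 2.39, 3.14, 3.14, 3.14, 3.14, 3.14].

### API

Orientations are given as a rotation vector (axis times angle).
In Python, from bench import r gives the robot as it stands.
- The arm moves only by the tool send_rows, never from a script. Its argument "deltas" is a list of rows, each a list of 7 numbers: the opening, from 0 (shut) to 1 (fully open), then the shift along the tool's x, y, z as a fraction of full scale, then the turn, a rotation vector about the tool's x, y, z as a fraction of full scale. In form: [[hand, x, y, z, ax, ay, az], ...]. A call has 1 to 20 rows; each row is the pose to reach, as a shift and turn from the pose commanded when the call began, along the tool's axes at that moment, turning the shorter way round; what a row does not reach only later rows make up. Full scale, the value 1, is 150 mm for a shift and 180 degrees for a turn. A row lasts 1/12 s, in which the tool goes at most 41.7 mm and 7.16 degrees, less where a joint would pass 70% of its speed; a pose out of reach is approached as far as the arm can. A call with a number of a shift or a turn outside -1 to 1 is refused whole. A call with a gripper value outside its range is refused whole. The fingers move at their own pace and stop on an object; "squeeze" is the grip in N (left out, the last holds). Time passes only in rows, so rows that repeat a pose let the fingers close. It gives the time, the measured TCP pose, the force and the opening at its end, in the units of the state.
- r.get_obs(): the state, without advancing time (a new reading comes with each control period).
- r.grab_frame(name): name is "scene" or "side" or "wrist"; returns a dict with "pixels" (400x640x3 uint8, red, green, blue), "camera_matrix" (3x3 intrinsics, pixels), "rvec" (rotation vector, rad) and "tvec" (3), from world to camera coordinates, as OpenCV has them. Camera axes: x right, y down, z forward; pixel columns grow to the right and rows downward; lengths in m; the calibration is good to about 2 mm. A picture is of the moment at which its call begins. There is no depth.
- r.hand_in(): hands the job in, once; it reports no verdict.
The state is a dict: "clock": time; "joints": joint angles; "qvel": joint speeds; "tau": joint torques, N m; "tcp_pos": TCP position; "orientation": TCP orientation; "contact_force": force on the tool from outside, world axes, zero at the start; "moment": the same for the moment, N m; "grip_width": finger opening in m.
Only numpy, scipy, OpenCV 4.12 (cv2) and the standard library are available. Lean on these libraries where they do the work, as an engineer would, in place of code of your own. Each camera call takes 0.05 s, during which the arm holds its last target. There are 200 camera calls.

## Working session

There is one attempt and no reset: what is moved stays moved. The work goes in short steps, Python scripts to look and compute and a tool call to move; the robot and the scene stay as the last step left them, time stands still between calls to the robot, and variables do not carry over. Pictures are saved under pics/ and viewed, about 12 in all and at most 16, crops included, and the job is handed in when it is done.

Besides the shell and the picture viewer there is one more tool, called after "Emit:" as name([rows], argument=value, ...), one row to a line, values as JSON. send_rows: Moves the arm, as the interface text tells. Shift numbers are shares of 150 mm and turn numbers shares of 180 degrees, none past 1 either way. Its arguments: {"type":"object","properties":{"deltas":{"type":"array","items":{"type":"array","items":{"type":"number"}}},"squeeze":{"type":"number"}},"required":["deltas"]}

```bash
mkdir -p pics; ls; python3 - <<'E'
from bench import r
import cv2, pickle
o=r.get_obs(); print({k:o[k] for k in('clock','joints','tcp_pos','orientation','grip_width')})
d={}
for n in("scene","side","wrist"):
    f=r.grab_frame(n); d[n]=f; cv2.imwrite(f'pics/a_{n}.png',f['pixels'][:,:,::-1])
    R=cv2.Rodrigues(f['rvec'])[0]; print(n,f['camera_matrix'].tolist(),(-R.T@f['tvec'].ravel()).round(3),R[2].round(2))
pickle.dump(d,open('a.pkl','wb'))
E
```

```text
pics
{'clock': 0.0, 'joints': array([-1.29609421,  0.47776654,  0.02230405,  1.55644118, -0.01149845,
        1.10933416, -0.083098  ]), 'tcp_pos': array([0.25190377, 0.62561164, 0.24135187]), 'orientation': array([-5.97509291e-01, -3.08401434e+00,  2.83869454e-03]), 'grip_width': 0.08555693907659484}
scene [[512.1791486665975, 0.0, 321.33809068575687], [0.0, 512.1791486665975, 210.3149858251461], [0.0, 0.0, 1.0]] [ 1.828 -0.144  1.01 ] [-0.79  0.1  -0.61]
side [[514.7842393851757, 0.0, 314.65260571732836], [0.0, 514.7842393851757, 204.90941240428737], [0.0, 0.0, 1.0]] [ 0.349 -1.132  1.376] [ 0.12  0.65 -0.75]
wrist [[304.9818381109854, 0.0, 321.24225484996674], [0.0, 304.9818381109854, 200.26878400586236], [0.0, 0.0, 1.0]] [0.178 0.656 0.373] [ 0.29 -0.12 -0.95]
```

View pics/a_scene.png

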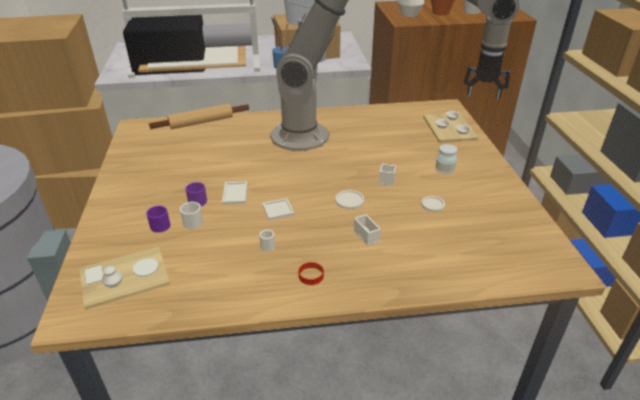

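View pics/a_side.png

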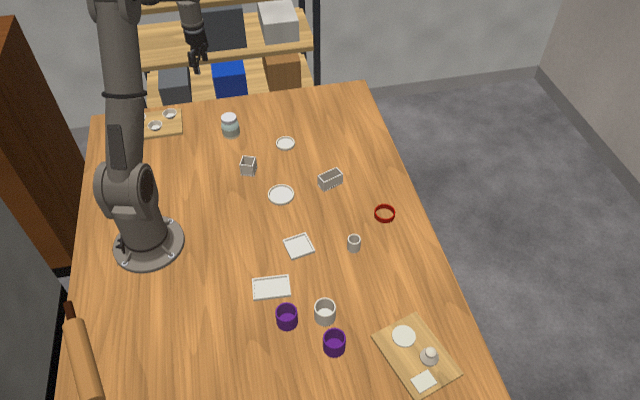

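```bash
cat > h.py <<'E'
import cv2, numpy as np
from scipy.spatial.transform import Rotation as Ro
def ray(f,uv,z):
    R=cv2.Rodrigues(f['rvec'])[0]; c=-R.T@np.ravel(f['tvec'])
    uv=np.atleast_2d(np.asarray(uv,float)); d=np.c_[uv,np.ones(len(uv))]@np.linalg.inv(f['camera_matrix']).T@R
    return c+d*((z-c[2])/d[:,2])[:,None]
def proj(f,P): return cv2.projectPoints(np.atleast_2d(np.asarray(P,float)),f['rvec'],f['tvec'],f['camera_matrix'],None)[0][:,0]
def comps(f,smax=60,vmin=90,amin=60):
    h=cv2.cvtColor(f['pixels'],cv2.COLOR_RGB2HSV)
    m=((h[...,1]<smax)&(h[...,2]>vmin)).astype(np.uint8)
    m=cv2.morphologyEx(m,cv2.MORPH_CLOSE,np.ones((3,3),np.uint8))
    return [c for c in cv2.findContours(m,cv2.RETR_EXTERNAL,cv2.CHAIN_APPROX_NONE)[0] if cv2.contourArea(c)>amin]
def cen(c):
    m=cv2.moments(cv2.convexHull(c)); return np.array([m['m10'],m['m01']])/m['m00']
E
python3 - <<'E'
from h import *; import pickle
d=pickle.load(open('a.pkl','rb'))
o=[-.5975,-3.084,.0028]; print(Ro.from_rotvec(o).as_matrix().round(3))
for n in('scene','side'):
    f=d[n]
    for c in comps(f):
        u=cen(c); p=ray(f,u,.006)[0]; q=ray(f,u,.027)[0]
        if .2<p[0]<1.2 and abs(p[1])<.9 and cv2.contourArea(c)<3000:
            print(n,u.round(1),int(cv2.contourArea(c)),'saucer',p[:2].round(4),'pot',q[:2].round(4),cv2.boundingRect(c)[2:])
E
```

```text
[[-0.928  0.373 -0.001]
 [ 0.373  0.928 -0.002]
 [-0.    -0.002 -1.   ]]
scene [102.6 275.9] 562 saucer [ 0.7371 -0.6176] pot [ 0.76   -0.6077] (38, 23)
scene [145.2 266.9] 338 saucer [ 0.7157 -0.5055] pot [ 0.7389 -0.498 ] (26, 19)
scene [266.8 239.9] 245 saucer [ 0.6434 -0.1588] pot [ 0.6682 -0.1585] (16, 21)
scene [366.8 229.1] 525 saucer [0.6331 0.1492] pot [0.6581 0.1431] (27, 31)
scene [191.4 214.2] 466 saucer [ 0.4848 -0.393 ] pot [ 0.5129 -0.3878] (23, 28)
scene [277.6 208.6] 423 saucer [ 0.4917 -0.1171] pot [ 0.5197 -0.1177] (31, 21)
scene [432.8 203.1] 252 saucer [0.5294 0.3913] pot [0.5566 0.3801] (23, 15)
scene [349.4 198.9] 389 saucer [0.47   0.1232] pot [0.4984 0.1176] (28, 19)
scene [234.3 192.2] 452 saucer [ 0.3798 -0.2571] pot [ 0.4101 -0.2548] (25, 23)
scene [535.8 189.2] 197 saucer [0.4987 0.7634] pot [0.5265 0.7444] (17, 26)
scene [386.9 174.3] 271 saucer [0.3405 0.2814] pot [0.3716 0.2725] (17, 22)
scene [446.5 158.3] 462 saucer [0.2639 0.5264] pot [0.2966 0.5123] (20, 30)
side [423.2 380.9] 334 saucer [ 0.7358 -0.6385] pot [ 0.7299 -0.646 ] (27, 25)
side [428.9 356.2] 256 saucer [ 0.7756 -0.5742] pot [ 0.7691 -0.5828] (19, 19)
side [403.5 335.6] 386 saucer [ 0.7254 -0.4994] pot [ 0.7197 -0.5091] (24, 22)
side [324.5 311.3] 479 saucer [ 0.5193 -0.3744] pot [ 0.5167 -0.386 ] (22, 28)
side [270.7 287. ] 784 saucer [ 0.3742 -0.2564] pot [ 0.3738 -0.2698] (39, 27)
side [353.5 242.8] 188 saucer [ 0.6685 -0.1446] pot [ 0.6636 -0.1597] (14, 19)
side [298.3 245.6] 520 saucer [ 0.4873 -0.1171] pot [ 0.4851 -0.1326] (32, 28)
side [280.5 194. ] 401 saucer [0.4665 0.1239] pot [0.4647 0.1047] (26, 21)
side [329.8 178.7] 383 saucer [0.6574 0.161 ] pot [0.6527 0.1412] (25, 24)
side [247.8 165.2] 271 saucer [0.3684 0.2972] pot [0.3681 0.2753] (18, 21)
side [285.  142.6] 190 saucer [0.528  0.3931] pot [0.5252 0.3697] (19, 14)
side [229.6 125. ] 369 saucer [0.3233 0.5487] pot [0.3237 0.5229] (19, 27)
```

View pics/a_wrist.png

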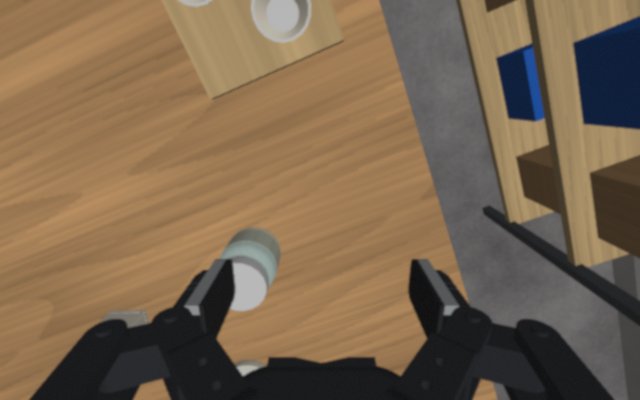

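```bash
python3 - <<'E'
from h import *; import pickle
d=pickle.load(open('a.pkl','rb'))
for n in('scene','side'):
    f=d[n]
    for c in comps(f):
        u=cen(c); p=ray(f,u,.006)[0]
        for nm,q,z in(('Ssq',(.489,-.117),.012),('Sob',(.377,-.257),.012),('Psq',(.36,.285),.055),('Pob',(.645,.153),.05)):
            if np.hypot(*(p[:2]-q))<.035:
                P=ray(f,c[:,0],z)[:,:2].astype(np.float32); (cc,s,a)=cv2.minAreaRect(P); print(n,nm,np.round(cc,4),np.round(s,3),round(a,1))
    h=cv2.cvtColor(f['pixels'],cv2.COLOR_RGB2HSV); m=((h[...,0]>125)&(h[...,0]<160)&(h[...,1]>90)).astype(np.uint8)
    for c in cv2.findContours(m,0,1)[0]:
        if cv2.contourArea(c)>60: print(n,'purple',ray(f,cen(c),.03)[0].round(3))
f=d['side']; I=f['pixels'][:,:,::-1]
a=[cv2.resize(I[y-25:y+25,x-25:x+25],(380,280),interpolation=cv2.INTER_CUBIC) for x,y in((248,165),(330,179),(298,245),(271,287))]
cv2.imwrite('pics/b.png',np.vstack([np.hstack(a[:2]),np.hstack(a[2:])]))
E
```

```text
scene Pob [0.6834 0.1359] [0.128 0.074] 20.2
scene Ssq [ 0.4979 -0.1167] [0.096 0.085] 10.9
scene Sob [ 0.3862 -0.256 ] [0.077 0.128] 85.8
scene Psq [0.4115 0.2604] [0.052 0.127] 72.3
scene purple [ 0.525 -0.488  0.03 ]
scene purple [ 0.402 -0.38   0.03 ]
side Sob [ 0.3743 -0.2594] [0.081 0.116] 86.2
side Ssq [ 0.4869 -0.1206] [0.085 0.089] 10.9
side Pob [0.6473 0.1205] [0.105 0.081] 22.2
side Psq [0.3669 0.2479] [0.108 0.062] 82.6
side purple [ 0.521 -0.489  0.03 ]
side purple [ 0.404 -0.38   0.03 ]
```

Emit:
send_rows([
  [1,0,0,0,0,0,0.038],
  [1,-0.2,-0.2,0,0,0,0.076],
  [1,-0.4,-0.4,0,0,0,0.114],
  [1,-0.6,-0.4,0,0,0,0.152],
  [1,-0.8,-0.4,0,0,0,0.19],
  [1,-1,-0.4,0,0,0,0.228],
  [1,-1,-0.4,0,0,0,0.266],
  [1,-1,-0.4,0,0,0,0.304],
  [1,-1,-0.4,0,0,0,0.342],
  [1,-1,-0.4,0,0,0,0.378],
  [1,-1,-0.4,0,0,0,0.378],
])

```text
clock: 1.07
tcp_pos: [0.3686, 0.5143, 0.2419]
orientation: [2.225, 2.217, -0.001]
contact_force: [0.3, 0.4, -0.2]
grip_width: 0.0852
```

Emit:
send_rows([
  [1,-0.22,0.1,0,0,0,0],
  [1,-0.45,0.2,0,0,0,0],
  [1,-0.68,0.3,0,0,0,0],
  [1,-0.9,0.4,0,0,0,0],
])

```text
clock: 1.4
tcp_pos: [0.4292, 0.3777, 0.2421]
orientation: [2.216, 2.227, -0.001]
contact_force: [0.3, 0.1, 0.2]
grip_width: 0.0854
```

Emit:
send_rows([
  [1,-0.22,0.1,0,0,0,0],
  [1,-0.45,0.2,0,0,0,0],
  [1,-0.68,0.3,0,0,0,0],
  [1,-0.9,0.4,0,0,0,0],
])

```text
clock: 1.73
tcp_pos: [0.4893, 0.2425, 0.2424]
orientation: [2.217, 2.226, 0.0]
contact_force: [0.6, 0.4, 0.1]
grip_width: 0.0849
```

Emit:
send_rows([
  [1,-0.22,0.1,0,0,0,0],
  [1,-0.45,0.2,0,0,0,0],
  [1,-0.68,0.3,0,0,0,0],
  [1,-0.9,0.4,0,0,0,0],
])

```text
clock: 2.07
tcp_pos: [0.5494, 0.1075, 0.2424]
orientation: [2.217, 2.226, 0.0]
contact_force: [0.6, 0.6, -0.6]
grip_width: 0.0854
```

Emit:
send_rows([
  [1,-0.22,0.1,0,0,0,0],
  [1,-0.45,0.2,0,0,0,0],
  [1,-0.68,0.3,0,0,0,0],
  [1,-0.9,0.4,0,0,0,0],
])

```text
clock: 2.4
tcp_pos: [0.6094, -0.0273, 0.2423]
orientation: [-2.216, -2.226, 0.0]
contact_force: [0.4, 0.6, -1.0]
grip_width: 0.0855
```

Emit:
send_rows([
  [1,-0.22,0.1,0,0,0,0],
  [1,-0.45,0.2,0,0,0,0],
  [1,-0.68,0.3,0,0,0,0],
  [1,-0.9,0.4,0,0,0,0],
  [1,-0.9,0.4,0,0,0,0],
  [1,-0.9,0.4,0,0,0,0],
])

```text
clock: 2.9
tcp_pos: [0.6689, -0.1638, 0.2418]
orientation: [2.222, 2.22, -0.002]
contact_force: [-0.1, 0.5, -0.1]
grip_width: 0.0856
```

```bash
cat > look.py <<'E'
import sys,pickle; from h import *; from bench import r
f=r.grab_frame('wrist'); n=sys.argv[1]; pickle.dump(f,open(n+'.pkl','wb'))
o=r.get_obs(); print(o['clock'],o['tcp_pos'].round(4),o['orientation'].round(3),o['joints'].round(2))
cv2.imwrite(f'pics/{n}.png',f['pixels'][:,:,::-1])
for c in comps(f,amin=400):
    u=cen(c); print(u.round(0),int(cv2.contourArea(c)),cv2.boundingRect(c),*[ray(f,u,z)[0][:2].round(4) for z in(.006,.025,.05)])
E
python3 look.py c1
```

```text
2.95 [ 0.6689 -0.1612  0.2417] [-2.219e+00 -2.222e+00  1.000e-03] [-0.2   0.54  0.52  1.55 -0.29  1.13  0.38]
[614. 327.] 1199 (570, 279, 70, 81) [ 1.1009 -0.4028] [ 1.0786 -0.3862] [ 1.0493 -0.3644]
[439. 289.] 443 (420, 259, 38, 56) [ 0.8359 -0.3366] [ 0.8273 -0.3235] [ 0.816  -0.3062]
[203. 288.] 456 (185, 259, 39, 56) [ 0.5037 -0.3358] [ 0.5123 -0.3227] [ 0.5236 -0.3055]
[ 96. 236.] 4941 (45, 206, 101, 61) [ 0.3723 -0.255 ] [ 0.3877 -0.2461] [ 0.4079 -0.2344]
[316. 169.] 1351 (297, 146, 40, 45) [ 0.6638 -0.1643] [ 0.6641 -0.1601] [ 0.6645 -0.1545]
[165. 127.] 5490 (116, 84, 96, 87) [ 0.4862 -0.1144] [ 0.4957 -0.1128] [ 0.5082 -0.1106]
[590. 177.] 14605 (519, 16, 121, 272) [ 1.002  -0.1752] [ 0.9849 -0.1704] [ 0.9623 -0.1641]
```

View pics/c1.png

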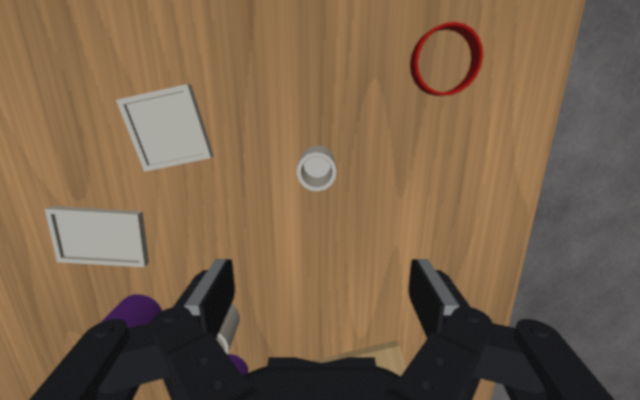

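Emit:
send_rows([
  [1,0,-0.03,0.25,0,0,0],
  [1,0,-0.03,0.5,0,0,0],
  [1,0,-0.03,0.75,0,0,0],
  [1,0,-0.03,1,0,0,0],
])

```text
clock: 3.28
tcp_pos: [0.6647, -0.1576, 0.091]
orientation: [-2.215, -2.227, -0.003]
contact_force: [0.2, 0.1, 0.0]
grip_width: 0.0856
```

Emit:
send_rows([
  [1,0,0,0.15,0,0,0],
  [1,0,0,0.3,0,0,0],
  [1,0,0,0.4,0,0,0],
  [1,0,0,0.44,0,0,0],
  [1,0,0,0.44,0,0,0],
])

```text
clock: 3.7
tcp_pos: [0.664, -0.159, 0.0251]
orientation: [-2.217, -2.223, 0.001]
contact_force: [-0.5, 0.2, 0.1]
grip_width: 0.0853
```

Emit:
send_rows([
  [0.5,0,0,0,0,0,0],
  [0.5,0,0,0,0,0,0],
  [0.5,0,0,0,0,0,0],
  [0.4,0,0,0,0,0,0],
  [0.3,0,0,0,0,0,0],
  [0.2,0,0,0,0,0,0],
  [0.2,0,0,0,0,0,0],
  [0.2,0,0,0,0,0,0],
], squeeze=30)

```text
clock: 4.37
tcp_pos: [0.6655, -0.1606, 0.0279]
orientation: [2.22, 2.221, 0.002]
contact_force: [-1.9, 0.6, 5.8]
grip_width: 0.0433
```

```bash
python3 - <<'E'
from h import *; import pickle
f=pickle.load(open('c1.pkl','rb'))
for c in comps(f,amin=2000):
    P=ray(f,c[:,0],.012)[:,:2].astype(np.float32); print(cv2.minAreaRect(P))
    P=ray(f,cv2.approxPolyDP(cv2.convexHull(c),6,True)[:,0],.012)[:,:2]; print(P.round(4).tolist(), P.mean(0).round(4))
E
```

```text
((0.3779568076133728, -0.2541596293449402), (0.0806616023182869, 0.12158124893903732), 86.14447784423828)
[[0.3209, -0.2148], [0.4402, -0.2189], [0.4309, -0.2966], [0.3156, -0.289]] [ 0.3769 -0.2548]
((0.4891993999481201, -0.11608365923166275), (0.0875907763838768, 0.0845499336719513), 11.439855575561523)
[[0.523, -0.0683], [0.5383, -0.1475], [0.4553, -0.1646], [0.4385, -0.0841]] [ 0.4888 -0.1161]
((1.0197075605392456, -0.1652975082397461), (0.15848349034786224, 0.3281576931476593), 0.08186379820108414)
[[0.9407, -0.0013], [0.9836, -0.0333], [1.0268, -0.0832], [1.0991, -0.3025], [1.0639, -0.3293], [0.9416, -0.3246]] [ 1.0093 -0.179 ]
```

Emit:
send_rows([
  [0.2,0,0,-0.05,0,0,0],
  [0.2,0,0,-0.2,0,0,0],
  [0.2,0,0,-0.45,0,0,0],
  [0.2,0,0,-0.7,0,0,0],
  [0.2,0,0,-1,0,0,0],
])

```text
clock: 4.78
tcp_pos: [0.6636, -0.1602, 0.1739]
orientation: [-2.22, -2.221, 0.002]
contact_force: [0.9, 0.4, -0.3]
grip_width: 0.0432
```

Emit:
send_rows([
  [0.2,0.1,-0.02,0,0,0,0],
  [0.2,0.3,-0.07,0,0,0,0],
  [0.2,0.51,-0.12,0,0,0,0],
  [0.2,0.72,-0.17,0,0,0,0],
  [0.2,0.92,-0.22,0,0,0,0],
])

```text
clock: 5.2
tcp_pos: [0.631, -0.0207, 0.1733]
orientation: [-2.221, -2.222, -0.001]
contact_force: [0.7, 1.2, -1.3]
grip_width: 0.0432
```

Emit:
send_rows([
  [0.2,0.23,-0.05,0,0,0,0],
  [0.2,0.46,-0.11,0,0,0,0],
  [0.2,0.69,-0.17,0,0,0,0],
  [0.2,0.92,-0.22,0,0,0,0],
])

```text
clock: 5.53
tcp_pos: [0.5975, 0.1172, 0.1733]
orientation: [-2.221, -2.222, -0.001]
contact_force: [1.3, 0.2, -0.7]
grip_width: 0.0431
```

Emit:
send_rows([
  [0.2,0.23,-0.05,0,0,0,0],
  [0.2,0.46,-0.11,0,0,0,0],
  [0.2,0.69,-0.17,0,0,0,0],
  [0.2,0.92,-0.22,0,0,0,0],
])

```text
clock: 5.87
tcp_pos: [0.5644, 0.2552, 0.1733]
orientation: [-2.221, -2.222, -0.001]
contact_force: [-0.1, 0.2, -1.6]
grip_width: 0.0427
```

Emit:
send_rows([
  [0.2,0.23,-0.05,0,0,0,0],
  [0.2,0.46,-0.11,0,0,0,0],
  [0.2,0.69,-0.17,0,0,0,0],
  [0.2,0.88,-0.22,0,0,0,0],
  [0.2,0.92,-0.23,0,0,0,0],
  [0.2,0.92,-0.23,0,0,0,0],
])

```text
clock: 6.37
tcp_pos: [0.5288, 0.3954, 0.1727]
orientation: [-2.213, -2.227, -0.001]
contact_force: [0.3, 0.1, -1.0]
grip_width: 0.0432
```

```bash
python3 look.py c2
```

```text
6.4167 [0.5302 0.3923 0.1729] [ 2.218  2.224 -0.   ] [-1.05  0.55  0.45  1.68 -0.28  0.97 -0.49]
[434. 382.] 948 (420, 356, 39, 44) [0.677  0.1329] [0.6676 0.1548] [0.6552 0.1835]
[164. 292.] 2878 (127, 259, 81, 73) [0.35   0.2653] [0.3614 0.2787] [0.3765 0.2964]
[320. 248.] 13660 (271, 150, 102, 187) [0.5292 0.323 ] [0.5293 0.3327] [0.5293 0.3456]
[55. 63.] 8152 (0, 7, 131, 107) [0.2901 0.5059] [0.3054 0.504 ] [0.3254 0.5015]
```

View pics/c2.png

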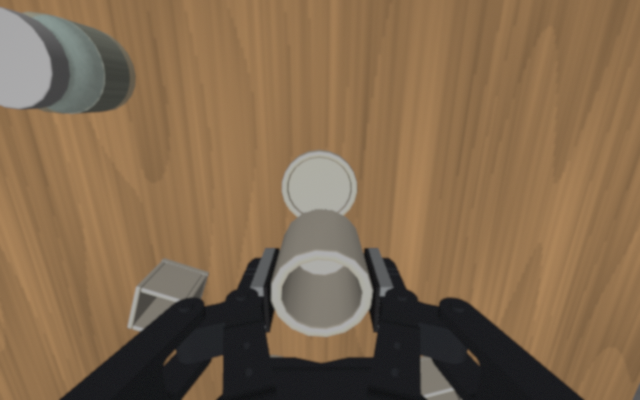

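```bash
python3 - <<'E'
from h import *; import pickle
f=pickle.load(open('c2.pkl','rb'))
for c in comps(f,amin=9000):
    p=c[:,0]; p=p[p[:,1]<205]; (e,s,a)=cv2.fitEllipse(p.astype(np.float32)); P=ray(f,p,.012)[:,:2].astype(np.float32)
    A=np.c_[2*P,np.ones(len(P))]; s=np.linalg.lstsq(A,(P**2).sum(1),rcond=None)[0]; print('saucer',s[:2],2*np.sqrt(s[2]+s[0]**2+s[1]**2))
print('pot',ray(f,[321,293],.195), ray(f,[[272,293],[371,293],[321,336]],.195))
E
```

```text
saucer [0.5275159  0.39259515] 0.07433625556272076
pot [[0.5298579  0.39895646 0.195     ]] [[0.50921924 0.39880372 0.195     ]
 [0.55091029 0.39911227 0.195     ]
 [0.53000314 0.37658443 0.195     ]]
```

Emit:
send_rows([
  [0.2,-0.015,-0.015,0.2,0,0,0],
  [0.2,-0.015,-0.015,0.45,0,0,0],
  [0.2,-0.015,-0.015,0.7,0,0,0],
  [0.2,-0.015,-0.015,0.82,0,0,0],
  [0.2,-0.015,-0.015,0.87,0,0,0],
  [0.2,-0.015,-0.015,0.89,0,0,0],
  [0.2,-0.015,-0.015,0.89,0,0,0],
])

```text
clock: 7.0
tcp_pos: [0.5299, 0.3881, 0.0401]
orientation: [2.222, 2.219, 0.001]
contact_force: [0.1, -0.1, -1.8]
grip_width: 0.043
```

Emit:
send_rows([
  [0.2,0,0,0.01,0,0,0],
  [0.2,0,0,0.02,0,0,0],
  [0.2,0,0,0.025,0,0,0],
  [0.2,0,0,0.025,0,0,0],
])

```text
clock: 7.33
tcp_pos: [0.529, 0.3896, 0.0365]
orientation: [-2.221, -2.222, -0.002]
contact_force: [0.6, 0.0, -1.3]
grip_width: 0.0436
```

Emit:
send_rows([
  [0.2,0,0,0.007,0,0,0],
  [0.2,0,0,0.014,0,0,0],
  [0.2,0,0,0.014,0,0,0],
])

```text
clock: 7.58
tcp_pos: [0.5288, 0.3896, 0.034]
orientation: [-2.221, -2.222, -0.001]
contact_force: [-1.1, -0.2, 1.7]
grip_width: 0.0429
```

Emit:
send_rows([
  [0.2,0,0,0.007,0,0,0],
  [0.2,0,0,0.014,0,0,0],
  [0.2,0,0,0.014,0,0,0],
])

```text
clock: 7.83
tcp_pos: [0.5289, 0.3896, 0.0339]
orientation: [-2.22, -2.221, -0.001]
contact_force: [-6.3, -3.3, 19.0]
grip_width: 0.0432
```

Emit:
send_rows([
  [0.2,0,0,-0.012,0,0,0],
  [0.6,0,0,-0.012,0,0,0],
  [0.7,0,0,-0.012,0,0,0],
  [0.8,0,0,-0.012,0,0,0],
  [0.9,0,0,-0.012,0,0,0],
  [1,0,0,-0.012,0,0,0],
  [1,0,0,-0.012,0,0,0],
  [1,0,0,-0.012,0,0,0],
])

```text
clock: 8.5
tcp_pos: [0.5286, 0.3892, 0.0332]
orientation: [2.221, 2.222, -0.0]
contact_force: [-0.0, 0.0, 0.2]
grip_width: 0.0853
```

Emit:
send_rows([
  [1,0,0,-0.1,0,0,0],
  [1,0,0,-0.3,0,0,0],
  [1,0,0,-0.55,0,0,0],
  [1,0,0,-0.8,0,0,0],
  [1,0,0,-1,0,0,0],
])

```text
clock: 8.92
tcp_pos: [0.5294, 0.3893, 0.1874]
orientation: [2.221, 2.221, 0.004]
contact_force: [0.8, 0.5, -0.2]
grip_width: 0.0853
```

Emit:
send_rows([
  [1,0.1,0,-0.1,0,0,0],
  [1,0.2,0,-0.2,0,0,0],
  [1,0.2,0,-0.2,0,0,0],
])

```text
clock: 9.17
tcp_pos: [0.5293, 0.4238, 0.2182]
orientation: [-2.216, -2.225, -0.013]
contact_force: [-0.5, 0.6, 0.2]
grip_width: 0.0857
```

```bash
python3 look.py c3
```

```text
9.2167 [0.5289 0.4215 0.2158] [-2.218 -2.224 -0.007] [-1.09  0.53  0.47  1.61 -0.27  1.06 -0.54]
[269. 359.] 585 (243, 347, 58, 29) [0.4573 0.1537] [0.4613 0.173 ] [0.4665 0.1985]
[397. 359.] 620 (375, 345, 47, 30) [0.6418 0.1526] [0.6356 0.1719] [0.6274 0.1975]
[625. 345.] 1376 (598, 270, 42, 118) [0.9612 0.1784] [0.9374 0.1964] [0.9061 0.22  ]
[177. 286.] 753 (156, 263, 49, 52) [0.3443 0.2746] [0.3545 0.2873] [0.368  0.3039]
[439. 289.] 462 (420, 259, 38, 56) [0.6873 0.2704] [0.6786 0.2833] [0.6671 0.3003]
[203. 288.] 468 (185, 259, 39, 56) [0.3777 0.2704] [0.3861 0.2833] [0.3971 0.3003]
[318. 201.] 3131 (286, 170, 64, 65) [0.5273 0.3911] [0.5275 0.3973] [0.5276 0.4055]
[ 91. 103.] 7514 (29, 65, 131, 79) [0.2842 0.5014] [0.2977 0.5016] [0.3155 0.5018]
```

View pics/c3.png

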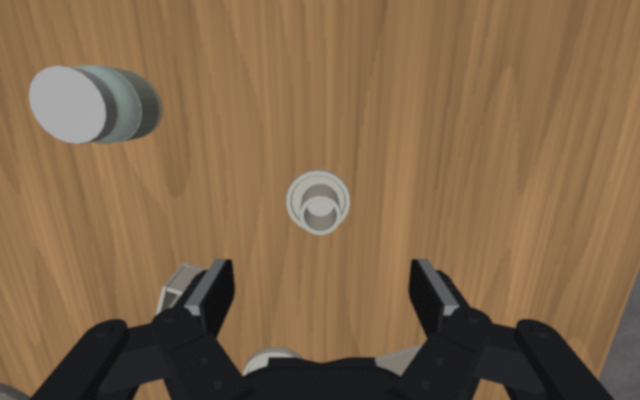

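Emit:
send_rows([
  [1,-0.22,0,0,0,0,0],
  [1,-0.45,-0.01,0,0,0,0],
  [1,-0.68,-0.02,0,0,0,0],
  [1,-0.9,-0.02,0,0,0,0],
])

```text
clock: 9.55
tcp_pos: [0.5245, 0.2808, 0.2122]
orientation: [2.222, 2.221, -0.005]
contact_force: [1.1, -0.4, 0.2]
grip_width: 0.0855
```

Emit:
send_rows([
  [1,-0.22,0,0,0,0,0],
  [1,-0.45,-0.01,0,0,0,0],
  [1,-0.68,-0.02,0,0,0,0],
  [1,-0.9,-0.02,0,0,0,0],
])

```text
clock: 9.88
tcp_pos: [0.5211, 0.1459, 0.2124]
orientation: [-2.222, -2.22, 0.004]
contact_force: [0.7, -0.8, 0.5]
grip_width: 0.0856
```

Emit:
send_rows([
  [1,-0.22,0,0,0,0,0],
  [1,-0.45,-0.01,0,0,0,0],
  [1,-0.68,-0.02,0,0,0,0],
  [1,-0.9,-0.02,0,0,0,0],
])

```text
clock: 10.22
tcp_pos: [0.5178, 0.0113, 0.2125]
orientation: [-2.222, -2.219, 0.003]
contact_force: [0.1, 0.2, -0.2]
grip_width: 0.0855
```

Emit:
send_rows([
  [1,-0.22,0,0,0,0,0],
  [1,-0.45,-0.01,0,0,0,0],
  [1,-0.68,-0.02,0,0,0,0],
  [1,-0.9,-0.02,0,0,0,0],
])

```text
clock: 10.55
tcp_pos: [0.5146, -0.1233, 0.2125]
orientation: [-2.221, -2.219, 0.002]
contact_force: [0.5, 0.3, 0.3]
grip_width: 0.0853
```

Emit:
send_rows([
  [1,-0.22,0,0,0,0,0],
  [1,-0.45,-0.01,0,0,0,0],
  [1,-0.68,-0.02,0,0,0,0],
  [1,-0.9,-0.02,0,0,0,0],
])

```text
clock: 10.88
tcp_pos: [0.5115, -0.258, 0.2124]
orientation: [-2.221, -2.219, 0.002]
contact_force: [0.8, -0.3, 0.8]
grip_width: 0.0853
```

Emit:
send_rows([
  [1,-0.22,0,0,0,0,0],
  [1,-0.45,0,0,0,0,0],
  [1,-0.68,0,0,0,0,0],
  [1,-0.85,0,0,0,0,0],
  [1,-0.9,0,0,0,0,0],
  [1,-0.9,0,0,0,0,0],
])

```text
clock: 11.38
tcp_pos: [0.5113, -0.3936, 0.2125]
orientation: [-2.226, -2.215, 0.004]
contact_force: [-0.2, 0.3, -0.1]
grip_width: 0.0854
```

```bash
python3 look.py c4
```

```text
11.4333 [ 0.5123 -0.3912  0.2124] [-2.222e+00 -2.218e+00  1.000e-03] [ 0.1   0.52  0.64  1.69 -0.35  1.05  0.86]
[630. 375.] 667 (613, 329, 27, 71) [ 0.955  -0.6925] [ 0.9302 -0.6711] [ 0.8975 -0.643 ]
[525. 316.] 626 (503, 303, 46, 25) [ 0.7829 -0.5887] [ 0.7678 -0.5732] [ 0.7478 -0.5527]
[439. 288.] 505 (419, 259, 40, 56) [ 0.6633 -0.5454] [ 0.6549 -0.5323] [ 0.6437 -0.515 ]
[204. 288.] 511 (185, 259, 40, 56) [ 0.3588 -0.5446] [ 0.3675 -0.5316] [ 0.3789 -0.5144]
[496. 262.] 2286 (467, 236, 59, 52) [ 0.7302 -0.5069] [ 0.718 -0.496] [ 0.7019 -0.4816]
[327. 177.] 3520 (294, 141, 66, 71) [ 0.5178 -0.3969] [ 0.5176 -0.3921] [ 0.5172 -0.3859]
[182.  40.] 9575 (117, 0, 126, 85) [ 0.3743 -0.2561] [ 0.3821 -0.2592] [ 0.3924 -0.2634]
```

View pics/c4.png

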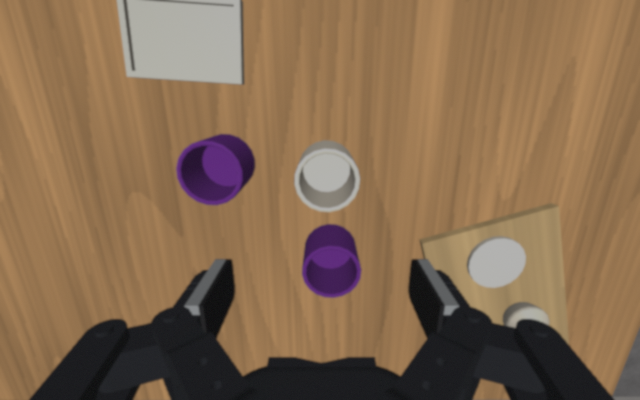

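Emit:
send_rows([
  [1,0.02,0.03,0.2,0,0,0],
  [1,0.02,0.03,0.45,0,0,0],
  [1,0.02,0.03,0.7,0,0,0],
  [1,0.02,0.03,0.9,0,0,0],
])

```text
clock: 11.77
tcp_pos: [0.5183, -0.3839, 0.0756]
orientation: [-2.215, -2.223, -0.001]
contact_force: [0.5, 0.9, -0.0]
grip_width: 0.0855
```

Emit:
send_rows([
  [1,0,0,0.12,0,0,0],
  [1,0,0,0.22,0,0,0],
  [1,0,0,0.28,0,0,0],
  [1,0,0,0.28,0,0,0],
  [1,0,0,0.28,0,0,0],
])

```text
clock: 12.18
tcp_pos: [0.5189, -0.3874, 0.0368]
orientation: [2.22, 2.222, 0.0]
contact_force: [0.3, -0.5, 0.6]
grip_width: 0.0856
```

Emit:
send_rows([
  [0.75,0,0,0,0,0,0],
  [0.75,0,0,0,0,0,0],
  [0.7,0,0,0,0,0,0],
  [0.6,0,0,0,0,0,0],
  [0.4,0,0,0,0,0,0],
  [0.4,0,0,0,0,0,0],
  [0.4,0,0,0,0,0,0],
])

```text
clock: 12.77
tcp_pos: [0.5189, -0.3884, 0.0382]
orientation: [2.22, 2.22, 0.001]
contact_force: [-2.1, 2.1, 5.7]
grip_width: 0.0639
```

Emit:
send_rows([
  [0.4,0,0,-0.05,0,0,0],
  [0.4,0,0,-0.2,0,0,0],
  [0.4,0,0,-0.45,0,0,0],
  [0.4,0,0,-0.7,0,0,0],
  [0.4,0,0,-1,0,0,0],
])

```text
clock: 13.18
tcp_pos: [0.5177, -0.3871, 0.1842]
orientation: [-2.22, -2.22, 0.001]
contact_force: [0.9, 0.0, -2.5]
grip_width: 0.0643
```

Emit:
send_rows([
  [0.4,0.1,-0.01,0,0,0,0],
  [0.4,0.3,-0.03,0,0,0,0],
  [0.4,0.5,-0.05,0,0,0,0],
  [0.4,0.7,-0.07,0,0,0,0],
  [0.4,0.85,-0.08,0,0,0,0],
])

```text
clock: 13.6
tcp_pos: [0.5059, -0.2574, 0.1833]
orientation: [-2.219, -2.222, -0.002]
contact_force: [0.0, 0.2, -3.3]
grip_width: 0.0638
```

Emit:
send_rows([
  [0.4,0.21,-0.02,0,0,0,0],
  [0.4,0.43,-0.04,0,0,0,0],
  [0.4,0.64,-0.06,0,0,0,0],
  [0.4,0.85,-0.08,0,0,0,0],
])

```text
clock: 13.93
tcp_pos: [0.4939, -0.1313, 0.1836]
orientation: [2.221, 2.221, 0.002]
contact_force: [-0.1, -0.5, -2.0]
grip_width: 0.0643
```

Emit:
send_rows([
  [0.4,0.21,-0.02,0,0,0,0],
  [0.4,0.43,-0.04,0,0,0,0],
  [0.4,0.64,-0.06,0,0,0,0],
  [0.4,0.85,-0.08,0,0,0,0],
])

```text
clock: 14.27
tcp_pos: [0.4819, -0.0038, 0.1837]
orientation: [2.221, 2.222, 0.002]
contact_force: [-0.0, -0.1, -2.8]
grip_width: 0.0643
```

Emit:
send_rows([
  [0.4,0.21,-0.02,0,0,0,0],
  [0.4,0.43,-0.04,0,0,0,0],
  [0.4,0.64,-0.06,0,0,0,0],
  [0.4,0.8,-0.08,0,0,0,0],
  [0.4,0.85,-0.09,0,0,0,0],
  [0.4,0.85,-0.09,0,0,0,0],
])

```text
clock: 14.77
tcp_pos: [0.4683, 0.1247, 0.1834]
orientation: [-2.216, -2.226, -0.002]
contact_force: [0.3, -0.5, -2.9]
grip_width: 0.0642
```

```bash
python3 look.py c5; python3 - <<'E'
from h import *; import pickle
f=pickle.load(open('c5.pkl','rb'))
for c in comps(f,amin=9000):
    p=c[:,0]
    if abs(p[:,0].mean()-320)>80: continue
    for cut in(15,30,45):
        q=p[p[:,1]<p[:,1].min()+cut]; P=ray(f,q,.012)[:,:2]
        A=np.c_[2*P,np.ones(len(P))]; s=np.linalg.lstsq(A,(P**2).sum(1),rcond=None)[0]; print('saucer',cut,s[:2],2*np.sqrt(s[2]+s[0]**2+s[1]**2))
E
```

```text
14.8167 [0.4686 0.1225 0.1833] [2.219e+00 2.224e+00 1.000e-03] [-0.88  0.26  0.58  2.09 -0.19  0.84 -0.18]
[  7. 306.] 1088 (0, 258, 19, 92) [ 0.0916 -0.0325] [ 0.1148 -0.0179] [0.1453 0.0014]
[321. 257.] 23469 (248, 136, 148, 227) [0.4694 0.0357] [0.4694 0.0461] [0.4693 0.0599]
[517. 168.] 6090 (454, 130, 124, 81) [0.6713 0.1391] [0.6589 0.1432] [0.6425 0.1486]
[187.  20.] 2058 (146, 0, 79, 52) [0.3488 0.2721] [0.3562 0.268 ] [0.3659 0.2627]
saucer 15 [0.4666759  0.12497665] 0.09315062386604171
saucer 30 [0.46666048 0.12515016] 0.09282735715335877
saucer 45 [0.46666883 0.12473201] 0.09354566971097979
```

View pics/c5.png

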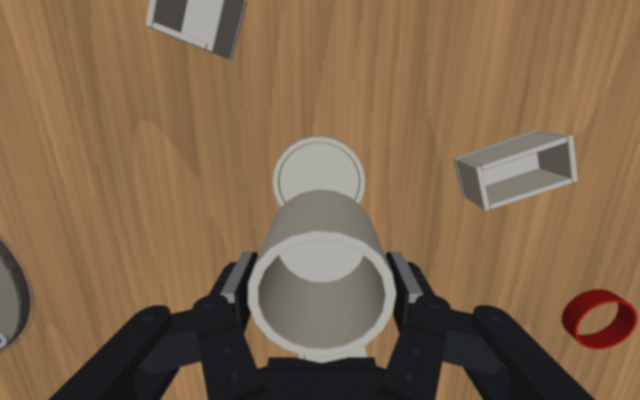

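Emit:
send_rows([
  [0.4,0.01,-0.01,0.2,0,0,0],
  [0.4,0.01,-0.01,0.45,0,0,0],
  [0.4,0.01,-0.01,0.7,0,0,0],
  [0.4,0.01,-0.01,0.84,0,0,0],
  [0.4,0.01,-0.01,0.89,0,0,0],
  [0.4,0.01,-0.01,0.905,0,0,0],
  [0.4,0.01,-0.01,0.915,0,0,0],
  [0.4,0.01,-0.01,0.92,0,0,0],
  [0.4,0.01,-0.01,0.92,0,0,0],
])

```text
clock: 15.57
tcp_pos: [0.4685, 0.1239, 0.0463]
orientation: [2.221, 2.221, 0.004]
contact_force: [0.2, 0.0, -2.7]
grip_width: 0.0638
```

Emit:
send_rows([
  [0.4,0,0,0.007,0,0,0],
  [0.4,0,0,0.012,0,0,0],
  [0.4,0,0,0.012,0,0,0],
])

```text
clock: 15.82
tcp_pos: [0.468, 0.1242, 0.0442]
orientation: [2.22, 2.222, 0.003]
contact_force: [-0.9, 0.4, 3.8]
grip_width: 0.0641
```

Emit:
send_rows([
  [0.8,0,0,-0.003,0,0,0],
  [0.85,0,0,-0.003,0,0,0],
  [0.9,0,0,-0.003,0,0,0],
  [1,0,0,-0.003,0,0,0],
  [1,0,0,-0.003,0,0,0],
  [1,0,0,-0.003,0,0,0],
  [1,0,0,-0.003,0,0,0],
])

```text
clock: 16.4
tcp_pos: [0.4673, 0.1238, 0.0436]
orientation: [-2.221, -2.222, 0.0]
contact_force: [0.1, 0.5, -0.5]
grip_width: 0.0851
```

Emit:
send_rows([
  [1,0,0,-0.1,0,0,0],
  [1,0,0,-0.3,0,0,0],
  [1,0,0,-0.55,0,0,0],
  [1,0,0,-0.8,0,0,0],
  [1,0,0,-1,0,0,0],
])

```text
clock: 16.82
tcp_pos: [0.4676, 0.1234, 0.1959]
orientation: [2.221, 2.221, 0.001]
contact_force: [0.8, 0.4, -0.1]
grip_width: 0.0858
```

Emit:
send_rows([
  [1,0.1,-0.06,-0.1,0,0,0],
  [1,0.3,-0.2,-0.2,0,0,0],
  [1,0.5,-0.33,-0.2,0,0,0],
  [1,0.7,-0.46,-0.2,0,0,0],
  [1,0.9,-0.6,-0.2,0,0,0],
  [1,1,-0.65,-0.2,0,0,0],
  [1,1,-0.65,-0.2,0,0,0],
  [1,1,-0.65,-0.2,0,0,0],
])

```text
clock: 17.48
tcp_pos: [0.3693, 0.2742, 0.2236]
orientation: [2.218, 2.224, -0.0]
contact_force: [0.1, -0.3, -0.2]
grip_width: 0.0854
```

```bash
python3 look.py c6
```

```text
17.5333 [0.3699 0.2731 0.2235] [ 2.221e+00  2.222e+00 -1.000e-03] [-1.23  0.14  0.51  2.1  -0.09  0.92 -0.67]
[ 50. 313.] 3546 (0, 287, 116, 49) [-0.0023  0.0746] [0.018  0.0899] [0.0446 0.11  ]
[204. 288.] 459 (185, 259, 40, 56) [0.2137 0.1147] [0.2222 0.1278] [0.2334 0.145 ]
[404. 292.] 3959 (358, 250, 100, 85) [0.482 0.11 ] [0.476  0.1233] [0.468  0.1409]
[551. 279.] 4269 (501, 246, 100, 69) [0.6742 0.13  ] [0.6576 0.1423] [0.6359 0.1584]
[320. 179.] 2770 (288, 144, 64, 70) [0.3693 0.2656] [0.3694 0.2705] [0.3694 0.2769]
[478.  60.] 5194 (435, 21, 90, 80) [0.5337 0.3946] [0.5248 0.3925] [0.5131 0.3896]
```

View pics/c6.png

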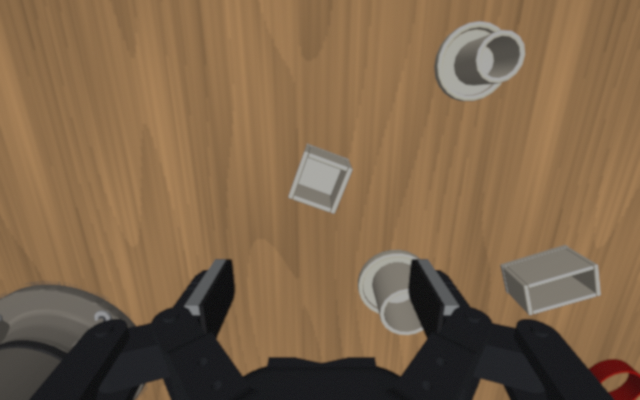

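```bash
python3 - <<'E'
from h import *; import pickle
f=pickle.load(open('c6.pkl','rb'))
for c in comps(f,amin=1500):
    u=cen(c)
    if abs(u[0]-320)<20:
        P=cv2.approxPolyDP(cv2.convexHull(c),3,True)[:,0]; print(P.tolist())
        W=ray(f,P,.055)[:,:2]; print(W.round(4).tolist())
        for a,b in zip(W,np.roll(W,-1,0)): print((b-a).round(4),np.hypot(*(b-a)).round(4),np.degrees(np.arctan2(*(b-a)[::-1])).round(1))
I=f['pixels'][130:230,270:370,::-1]; cv2.imwrite('pics/d.png',cv2.resize(I,(600,600),interpolation=cv2.INTER_CUBIC))
E
```

```text
[[307, 144], [346, 158], [351, 167], [333, 213], [288, 196]]
[[0.3563, 0.3134], [0.3948, 0.2997], [0.4001, 0.2906], [0.3828, 0.2414], [0.336, 0.26]]
[ 0.0385 -0.0137] 0.0409 -19.5
[ 0.0053 -0.0091] 0.0105 -59.8
[-0.0173 -0.0493] 0.0522 -109.3
[-0.0468  0.0186] 0.0503 158.3
[0.0202 0.0534] 0.0571 69.2
```

View pics/d.png

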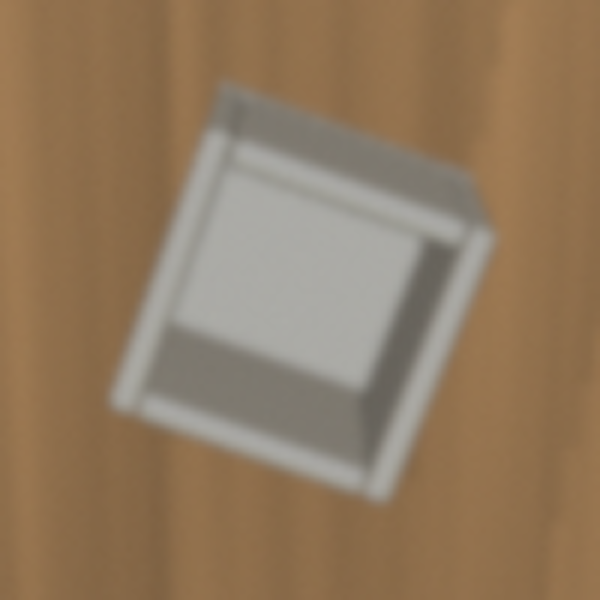

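Emit:
send_rows([
  [1,0,0,0.1,0,0,0.037],
  [1,0,0,0.3,0,0,0.074],
  [1,0,0,0.5,0,0,0.111],
  [1,0,0,0.75,0,0,0.111],
])

```text
clock: 17.87
tcp_pos: [0.3718, 0.2729, 0.1112]
orientation: [2.581, 1.791, 0.006]
contact_force: [-0.0, 1.1, 0.2]
grip_width: 0.0852
```

Emit:
send_rows([
  [1,0,0,0.2,0,0,0],
  [1,0,0,0.4,0,0,0],
  [1,0,0,0.5,0,0,0],
  [1,0,0,0.54,0,0,0],
  [1,0,0,0.54,0,0,0],
])

```text
clock: 18.28
tcp_pos: [0.3701, 0.2718, 0.0292]
orientation: [2.574, 1.799, -0.004]
contact_force: [-0.1, 0.3, -0.4]
grip_width: 0.0854
```

Emit:
send_rows([
  [0.6,0,0,0,0,0,0],
  [0.6,0,0,0,0,0,0],
  [0.6,0,0,0,0,0,0],
  [0.5,0,0,0,0,0,0],
  [0.3,0,0,0,0,0,0],
  [0.3,0,0,0,0,0,0],
  [0.3,0,0,0,0,0,0],
  [0.3,0,0,0,0,0,0],
])

```text
clock: 18.95
tcp_pos: [0.3703, 0.2743, 0.0314]
orientation: [-2.572, -1.803, -0.003]
contact_force: [-1.1, -0.1, 4.9]
grip_width: 0.0517
```

Emit:
send_rows([
  [0.3,0,0,-0.05,0,0,0],
  [0.3,0,0,-0.2,0,0,0],
  [0.3,0,0,-0.45,0,0,-0.035],
  [0.3,0,0,-0.7,0,0,-0.07],
  [0.3,0,0,-1,0,0,-0.105],
  [0.3,0,0,-1,0,0,-0.111],
  [0.3,0,0,-1,0,0,-0.111],
])

```text
clock: 19.53
tcp_pos: [0.371, 0.2751, 0.1833]
orientation: [-2.219, -2.221, -0.011]
contact_force: [0.3, 0.1, -2.7]
grip_width: 0.0516
```

Emit:
send_rows([
  [0.3,-0.1,0.03,0,0,0,0],
  [0.3,-0.3,0.09,0,0,0,0],
  [0.3,-0.5,0.15,0,0,0,0],
  [0.3,-0.7,0.21,0,0,0,0],
  [0.3,-0.87,0.27,0,0,0,0],
])

```text
clock: 19.95
tcp_pos: [0.409, 0.1407, 0.1788]
orientation: [-2.223, -2.219, 0.005]
contact_force: [0.7, 1.1, -2.3]
grip_width: 0.0514
```

Emit:
send_rows([
  [0.3,-0.22,0.06,0,0,0,0],
  [0.3,-0.44,0.13,0,0,0,0],
  [0.3,-0.66,0.2,0,0,0,0],
  [0.3,-0.87,0.27,0,0,0,0],
])

```text
clock: 20.28
tcp_pos: [0.4496, 0.0108, 0.1789]
orientation: [-2.222, -2.219, 0.003]
contact_force: [1.1, -0.8, -2.2]
grip_width: 0.0515
```

Emit:
send_rows([
  [0.3,-0.22,0.06,0,0,0,-0.02],
  [0.3,-0.44,0.13,0,0,0,-0.04],
  [0.3,-0.66,0.2,0,0,0,-0.062],
  [0.3,-0.82,0.25,0,0,0,-0.062],
  [0.3,-0.87,0.26,0,0,0,-0.062],
  [0.3,-0.87,0.26,0,0,0,-0.062],
  [0.3,-0.87,0.26,0,0,0,-0.062],
])

```text
clock: 20.87
tcp_pos: [0.4887, -0.1171, 0.179]
orientation: [-1.995, -2.424, 0.002]
contact_force: [-0.5, 0.4, -1.9]
grip_width: 0.052
```

```bash
python3 look.py c7
```

```text
20.9167 [ 0.4889 -0.1163  0.1791] [-1.993e+00 -2.426e+00  1.000e-03] [-0.42  0.31  0.64  2.06 -0.25  0.85  0.56]
[285. 253.] 27924 (145, 140, 258, 213) [ 0.4655 -0.2061] [ 0.466  -0.1956] [ 0.4668 -0.1817]
```

View pics/c7.png

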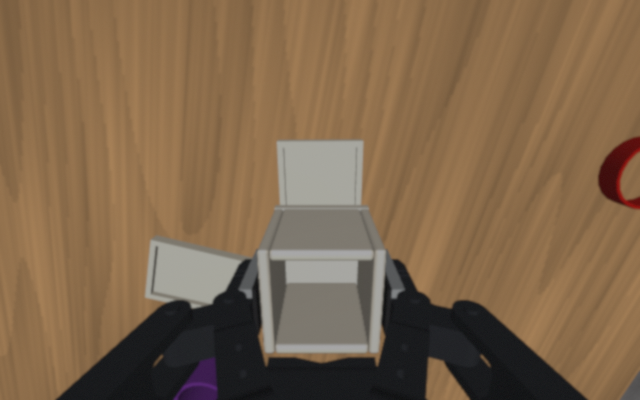

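```bash
python3 - <<'E'
from h import *; import pickle
f=pickle.load(open('c7.pkl','rb'))
W=ray(f,[[277.5,140.5],[362.5,140.5]],.012)[:,:2]; e=W[1]-W[0]; print(W.round(4),np.hypot(*e),np.degrees(np.arctan2(e[1],e[0])))
n=np.array([e[1],-e[0]])/np.hypot(*e); print(W.mean(0)+.042*n)
E
```

```text
[[ 0.4395 -0.0832]
 [ 0.5203 -0.0673]] 0.08239141399271233 11.140269770754863
[ 0.48799267 -0.11642365]
```

Emit:
send_rows([
  [0.3,0,0,0.2,0,0,0],
  [0.3,0,0,0.45,0,0,0],
  [0.3,0,0,0.7,0,0,0],
  [0.3,0,0,0.84,0,0,0],
  [0.3,0,0,0.89,0,0,0],
  [0.3,0,0,0.91,0,0,0],
  [0.3,0,0,0.925,0,0,0],
  [0.3,0,0,0.93,0,0,0],
  [0.3,0,0,0.93,0,0,0],
])

```text
clock: 21.67
tcp_pos: [0.4909, -0.1175, 0.0418]
orientation: [1.993, 2.426, 0.002]
contact_force: [0.4, 0.8, -1.8]
grip_width: 0.0517
```

Emit:
send_rows([
  [0.3,0,0,0.006,0,0,0],
  [0.3,0,0,0.012,0,0,0],
  [0.3,0,0,0.012,0,0,0],
])

```text
clock: 21.92
tcp_pos: [0.4902, -0.1177, 0.0393]
orientation: [1.994, 2.427, 0.001]
contact_force: [0.1, 0.4, -1.8]
grip_width: 0.0518
```

Emit:
send_rows([
  [0.3,0,0,0.006,0,0,0],
  [0.3,0,0,0.012,0,0,0],
  [0.3,0,0,0.012,0,0,0],
])

```text
clock: 22.17
tcp_pos: [0.4901, -0.1178, 0.0374]
orientation: [-1.995, -2.427, -0.001]
contact_force: [-1.1, 0.6, 5.6]
grip_width: 0.0513
```

Emit:
send_rows([
  [0.65,0,0,-0.004,0,0,0],
  [0.75,0,0,-0.004,0,0,0],
  [0.85,0,0,-0.004,0,0,0],
  [1,0,0,-0.004,0,0,0],
  [1,0,0,-0.004,0,0,0],
  [1,0,0,-0.004,0,0,0],
  [1,0,0,-0.004,0,0,0],
])

```text
clock: 22.75
tcp_pos: [0.4899, -0.1177, 0.0376]
orientation: [-1.994, -2.427, 0.0]
contact_force: [0.2, -0.0, 0.4]
grip_width: 0.0854
```

Emit:
send_rows([
  [1,0,0,-0.1,0,0,0],
  [1,0,0,-0.3,0,0,0],
  [1,0,0,-0.55,0,0,0.02],
  [1,0,0,-0.8,0,0,0.04],
  [1,0,0,-1,0,0,0.062],
  [1,0,0,-1,0,0,0.062],
])

```text
clock: 23.25
tcp_pos: [0.4931, -0.1188, 0.1929]
orientation: [2.221, 2.213, 0.01]
contact_force: [0.2, -0.3, -0.6]
grip_width: 0.0855
```

Emit:
send_rows([
  [1,0.1,0.06,-0.05,0,0,0],
  [1,0.3,0.19,-0.1,0,0,0],
  [1,0.5,0.31,-0.15,0,0,0],
  [1,0.7,0.44,-0.2,0,0,0],
  [1,0.87,0.55,-0.2,0,0,0],
])

```text
clock: 23.67
tcp_pos: [0.574, 0.0154, 0.2188]
orientation: [2.219, 2.223, 0.004]
contact_force: [1.1, -0.0, 0.2]
grip_width: 0.0856
```

Emit:
send_rows([
  [1,0.2,0.13,0,0,0,0],
  [1,0.4,0.25,0,0,0,0],
  [1,0.6,0.38,0,0,0,0],
  [1,0.8,0.51,0,0,0,0],
  [1,0.87,0.55,0,0,0,0],
  [1,0.87,0.55,0,0,0,0],
  [1,0.87,0.55,0,0,0,0],
])

```text
clock: 24.25
tcp_pos: [0.6544, 0.1435, 0.2167]
orientation: [-2.219, -2.223, 0.003]
contact_force: [-0.3, -0.5, -0.4]
grip_width: 0.0852
```

```bash
python3 look.py c8; python3 - <<'E'
from h import *; import pickle
f=pickle.load(open('c8.pkl','rb'))
I=f['pixels'][100:250,220:420,::-1]; cv2.imwrite('pics/e.png',cv2.resize(I,(800,600),interpolation=cv2.INTER_CUBIC))
E
```

```text
24.3 [0.6542 0.1419 0.2171] [ 2.222  2.221 -0.003] [-0.74  0.56  0.64  1.63 -0.37  1.08 -0.  ]
[623. 375.] 659 (609, 345, 31, 55) [ 1.096  -0.1566] [ 1.0715 -0.1354] [ 1.0394 -0.1076]
[439. 288.] 460 (419, 259, 39, 56) [ 0.8097 -0.0106] [0.8012 0.0024] [0.7899 0.0196]
[203. 289.] 464 (185, 259, 39, 56) [ 0.5008 -0.012 ] [0.5094 0.0011] [0.5207 0.0184]
[151. 193.] 6517 (99, 149, 103, 86) [0.4548 0.1193] [0.4659 0.1251] [0.4806 0.1328]
[319. 179.] 3895 (273, 143, 92, 72) [0.6521 0.1363] [0.6523 0.1412] [0.6525 0.1477]
[599. 237.] 12104 (545, 108, 95, 242) [0.9979 0.0631] [0.9789 0.0721] [0.9539 0.0839]
```

View pics/e.png

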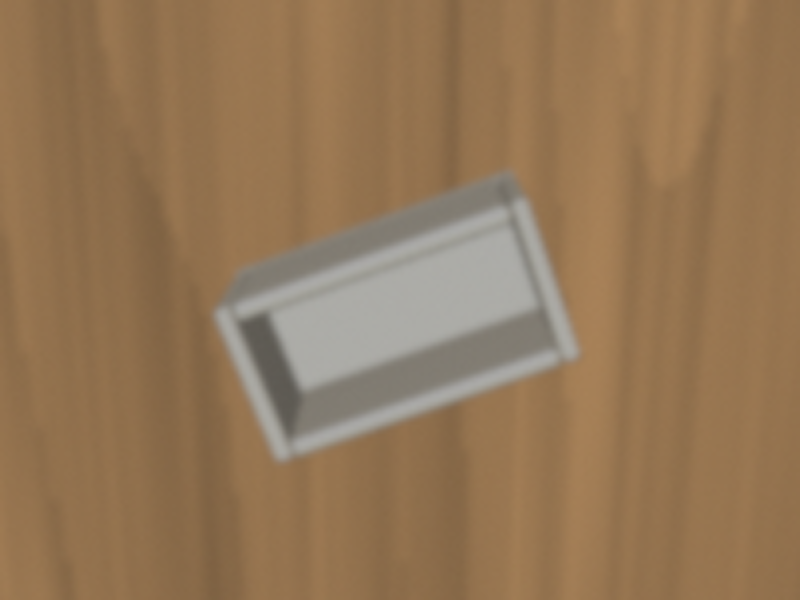

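```bash
python3 - <<'E'
from h import *; import pickle
f=pickle.load(open('c8.pkl','rb'))
W=ray(f,[[273.75,178],[350.75,150],[365,189.25],[290,215.5]],.05)[:,:2]; print(W.mean(0))
for a,b in zip(W,np.roll(W,-1,0)): print(np.hypot(*(b-a)).round(4),np.degrees(np.arctan2(*(b-a)[::-1])).round(1))
E
```

```text
[0.65346155 0.14276913]
0.0817 20.3
0.043 -68.4
0.0825 -159.5
0.0432 110.5
```

Emit:
send_rows([
  [1,0,-0.007,0,0,0,0.039],
  [1,0,-0.007,0.1,0,0,0.078],
  [1,0,-0.007,0.2,0,0,0.117],
  [1,0,-0.007,0.3,0,0,0.156],
  [1,0,-0.007,0.4,0,0,0.195],
  [1,0,-0.007,0.5,0,0,0.234],
  [1,0,-0.007,0.6,0,0,0.273],
  [1,0,-0.007,0.7,0,0,0.312],
  [1,0,-0.007,0.7,0,0,0.351],
  [1,0,-0.007,0.7,0,0,0.387],
  [1,0,-0.007,0.7,0,0,0.387],
])

```text
clock: 25.22
tcp_pos: [0.653, 0.1413, 0.1125]
orientation: [3.093, 0.545, -0.001]
contact_force: [0.4, 0.1, 0.3]
grip_width: 0.0853
```

Emit:
send_rows([
  [1,0,0,0.2,0,0,0],
  [1,0,0,0.4,0,0,0],
  [1,0,0,0.52,0,0,0],
  [1,0,0,0.58,0,0,0],
  [1,0,0,0.58,0,0,0],
  [1,0,0,0.58,0,0,0],
])

```text
clock: 25.72
tcp_pos: [0.6541, 0.1424, 0.0265]
orientation: [3.092, 0.556, 0.001]
contact_force: [0.5, -0.3, 1.0]
grip_width: 0.0852
```

Emit:
send_rows([
  [0.5,0,0,0,0,0,0],
  [0.5,0,0,0,0,0,0],
  [0.5,0,0,0,0,0,0],
  [0.4,0,0,0,0,0,0],
  [0.3,0,0,0,0,0,0],
  [0.2,0,0,0,0,0,0],
  [0.2,0,0,0,0,0,0],
  [0.2,0,0,0,0,0,0],
])

```text
clock: 26.38
tcp_pos: [0.6544, 0.1435, 0.0268]
orientation: [-3.092, -0.556, -0.002]
contact_force: [-1.6, 1.0, 6.6]
grip_width: 0.0435
```

Emit:
send_rows([
  [0.2,0,0,-0.05,0,0,0],
  [0.2,0,0,-0.2,0,0,0],
  [0.2,0,0,-0.45,0,0,0],
  [0.2,0,0,-0.7,0,0,-0.039],
  [0.2,0,0,-1,0,0,-0.078],
  [0.2,0,0,-1,0,0,-0.117],
  [0.2,0,0,-1,0,0,-0.156],
  [0.2,0,0,-1,0,0,-0.195],
  [0.2,0,0,-1,0,0,-0.234],
  [0.2,0,0,-1,0,0,-0.273],
  [0.2,0,0,-1,0,0,-0.312],
  [0.2,0,0,-1,0,0,-0.351],
  [0.2,0,0,-1,0,0,-0.387],
  [0.2,0,0,-1,0,0,-0.387],
])

```text
clock: 27.55
tcp_pos: [0.6534, 0.1429, 0.1759]
orientation: [-2.217, -2.226, 0.0]
contact_force: [-0.5, 0.3, -2.2]
grip_width: 0.0435
```

Emit:
send_rows([
  [0.2,-0.1,-0.07,0,0,0,0],
  [0.2,-0.3,-0.2,0,0,0,0],
  [0.2,-0.5,-0.34,0,0,0,0],
  [0.2,-0.7,-0.48,0,0,0,0],
  [0.2,-0.88,-0.62,0,0,0,0],
])

```text
clock: 27.97
tcp_pos: [0.5593, 0.0093, 0.1756]
orientation: [2.226, 2.216, -0.001]
contact_force: [0.9, -0.4, -0.7]
grip_width: 0.0437
```

Emit:
send_rows([
  [0.2,-0.22,-0.15,0,0,0,0],
  [0.2,-0.44,-0.31,0,0,0,0],
  [0.2,-0.66,-0.47,0,0,0,0],
  [0.2,-0.88,-0.62,0,0,0,0],
])

```text
clock: 28.3
tcp_pos: [0.466, -0.1221, 0.1757]
orientation: [-2.225, -2.217, -0.0]
contact_force: [1.0, -0.5, -0.8]
grip_width: 0.0435
```

Emit:
send_rows([
  [0.2,-0.2,-0.14,0,0,0,0.038],
  [0.2,-0.4,-0.28,0,0,0,0.076],
  [0.2,-0.6,-0.42,0,0,0,0.114],
  [0.2,-0.8,-0.56,0,0,0,0.152],
  [0.2,-0.88,-0.62,0,0,0,0.19],
  [0.2,-0.88,-0.62,0,0,0,0.228],
  [0.2,-0.88,-0.62,0,0,0,0.266],
  [0.2,-0.88,-0.62,0,0,0,0.304],
  [0.2,-0.88,-0.62,0,0,0,0.342],
  [0.2,-0.88,-0.62,0,0,0,0.38],
  [0.2,-0.88,-0.62,0,0,0,0.418],
  [0.2,-0.88,-0.62,0,0,0,0.456],
  [0.2,-0.88,-0.62,0,0,0,0.494],
  [0.2,-0.88,-0.62,0,0,0,0.52],
  [0.2,-0.88,-0.62,0,0,0,0.52],
  [0.2,-0.88,-0.62,0,0,0,0.52],
])

```text
clock: 29.63
tcp_pos: [0.3748, -0.2527, 0.1757]
orientation: [3.14, -0.098, -0.0]
contact_force: [0.2, -0.8, -1.9]
grip_width: 0.0436
```

```bash
python3 look.py c9
```

```text
29.6833 [ 0.3748 -0.2527  0.1757] [ 3.14  -0.097  0.   ] [-0.51  0.41  1.21  2.19 -0.51  0.87 -0.61]
[322. 244.] 21045 (264, 124, 116, 237) [ 0.306 -0.249] [ 0.3156 -0.2496] [ 0.3281 -0.2503]
[157.  68.] 10876 (85, 8, 140, 124) [ 0.4923 -0.1097] [ 0.49  -0.119] [ 0.4871 -0.1313]
```

View pics/c9.png

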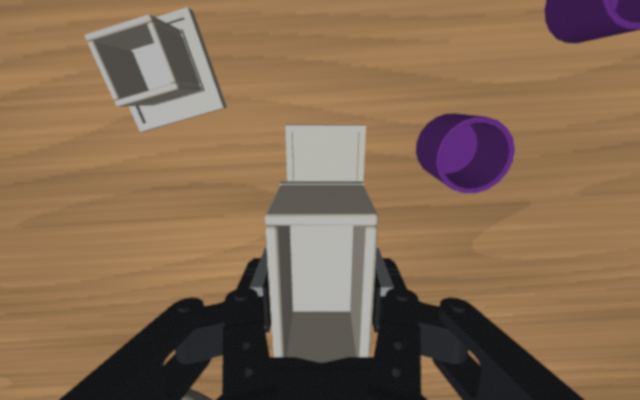

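```bash
python3 - <<'E'
from h import *; import pickle
f=pickle.load(open('c9.pkl','rb'))
for c in comps(f,amin=12000):
    p=c[:,0]; L=[]
    for q in (p[(p[:,1]<135)&(p[:,0]>295)&(p[:,0]<357)],p[(p[:,1]>132)&(p[:,1]<175)&(p[:,0]<320)],p[(p[:,1]>132)&(p[:,1]<175)&(p[:,0]>320)]):
        W=ray(f,q,.012)[:,:2]; m=W.mean(0); d=np.linalg.svd(W-m)[2][0]; print(len(q),m.round(4),np.degrees(np.arctan(d[1]/d[0])).round(1))
print(ray(f,[[285,125],[366,126]],.012).round(4))
E
```

```text
61 [ 0.4332 -0.2607] 86.1
42 [ 0.4083 -0.2205] -3.9
42 [ 0.4037 -0.2959] -3.9
[[ 0.4354 -0.2221  0.012 ]
 [ 0.4298 -0.2984  0.012 ]]
```

Emit:
send_rows([
  [0.2,0,0.024,0.2,0,0,0.002],
  [0.2,0,0.024,0.45,0,0,0.002],
  [0.2,0,0.024,0.7,0,0,0.002],
  [0.2,0,0.024,0.84,0,0,0.002],
  [0.2,0,0.024,0.9,0,0,0.002],
  [0.2,0,0.024,0.92,0,0,0.002],
  [0.2,0,0.024,0.93,0,0,0.002],
  [0.2,0,0.024,0.935,0,0,0.002],
  [0.2,0,0.024,0.935,0,0,0.002],
])

```text
clock: 30.43
tcp_pos: [0.3753, -0.2566, 0.0361]
orientation: [3.139, -0.107, 0.002]
contact_force: [0.4, -0.6, -1.1]
grip_width: 0.0437
```

Emit:
send_rows([
  [0.2,0,0,0.006,0,0,0],
  [0.2,0,0,0.01,0,0,0],
  [0.2,0,0,0.01,0,0,0],
])

```text
clock: 30.68
tcp_pos: [0.375, -0.2563, 0.0342]
orientation: [3.14, -0.107, 0.001]
contact_force: [0.3, -0.2, -1.4]
grip_width: 0.0439
```

Emit:
send_rows([
  [0.2,0,0,0.006,0,0,0],
  [0.2,0,0,0.01,0,0,0],
  [0.2,0,0,0.01,0,0,0],
])

```text
clock: 30.93
tcp_pos: [0.3748, -0.2563, 0.0327]
orientation: [-3.139, 0.108, -0.001]
contact_force: [-1.2, 1.3, 5.1]
grip_width: 0.0435
```

Emit:
send_rows([
  [0.55,0,0,-0.003,0,0,0],
  [0.65,0,0,-0.003,0,0,0],
  [0.75,0,0,-0.003,0,0,0],
  [0.9,0,0,-0.003,0,0,0],
  [1,0,0,-0.003,0,0,0],
  [1,0,0,-0.003,0,0,0],
  [1,0,0,-0.003,0,0,0],
  [1,0,0,-0.003,0,0,0],
])

```text
clock: 31.6
tcp_pos: [0.3747, -0.2564, 0.0328]
orientation: [3.14, -0.108, -0.0]
contact_force: [-0.3, 0.9, 0.3]
grip_width: 0.0852
```

Emit:
send_rows([
  [1,0,0,-0.1,0,0,0],
  [1,0,0,-0.3,0,0,0],
  [1,0,0,-0.55,0,0,0],
  [1,0,0,-0.8,0,0,0],
  [1,0,0,-1,0,0,0],
])

```text
clock: 32.02
tcp_pos: [0.3743, -0.2569, 0.1848]
orientation: [3.139, -0.11, 0.0]
contact_force: [1.3, -0.1, 0.4]
grip_width: 0.0855
```

Emit:
send_rows([
  [1,0.1,0,-0.2,0,0,0],
  [1,0.25,0,-0.4,0,0,0],
  [1,0.4,0,-0.6,0,0,0],
  [1,0.4,0,-0.6,0,0,0],
  [1,0.4,0,-0.6,0,0,0],
])

```text
clock: 32.43
tcp_pos: [0.4361, -0.2607, 0.2738]
orientation: [3.138, -0.105, 0.004]
contact_force: [-0.4, -0.4, 0.3]
grip_width: 0.0852
```

```bash
python3 look.py c10 >/dev/null; python3 - <<'E'
from h import *; from bench import r
I=cv2.imread('pics/c10.png'); s=r.grab_frame('side')['pixels'][:,:,::-1]; c=r.grab_frame('scene')['pixels'][:,:,::-1]
cv2.imwrite('pics/g.png',np.vstack([cv2.resize(s[100:320,200:400],(400,440),interpolation=2),]) if 0 else cv2.resize(np.hstack([s[100:330,200:420],c[120:350,170:470]]),None,fx=1.5,fy=1.5,interpolation=cv2.INTER_CUBIC))
E
```

```text
(no output)
```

View pics/c10.png

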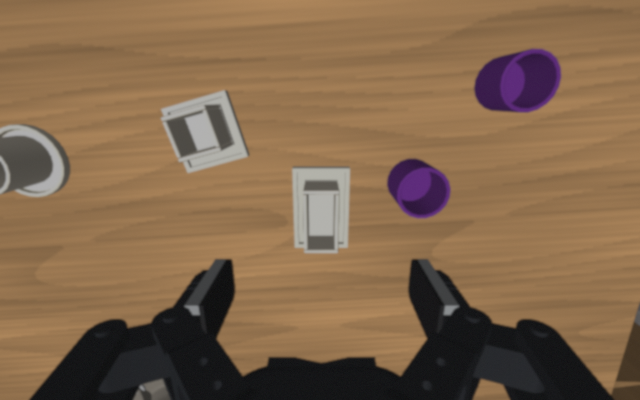

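View pics/g.png

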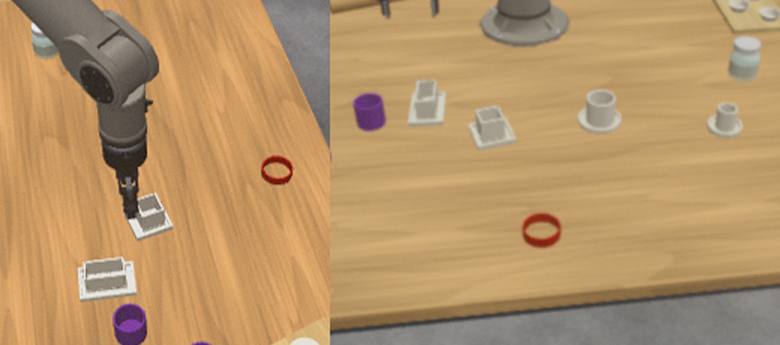

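```bash
python3 -c "
from bench import r
print(r.hand_in())"
```

```text
the job is handed in; nothing more can be done
None
```

All four pots are standing in their matching saucers, placed in the order small round, large round, square, oblong. The job was handed in at about 32.5 s of the 112 s allowed; no verdict came back.

- **Placing:** Each pot was lowered slowly until it touched the saucer floor, then released. At the last reading before release, the force was 4 to 6 N for three pots. The small round pot reached about 19 N because I lowered one step too far, and I backed off before letting go.
- **Final pictures:** All four pots look upright inside the saucer rims, with the square and oblong pots in line with their saucers' sides. Just before lowering, my measurements put both within about half a degree of their saucers. The cutter and the glaze jar look untouched.
- **Off-centre pot:** The small round pot sits roughly 6 mm off centre in its saucer. It is still on the flat floor, which allows about 10 mm. The other three looked well centred.
- **Disagreement:** For the small round pot in the jaws, the wrist-camera position differed from the arm's own reading by about 6 mm. I shifted partly to the camera's reading, which caused the off-centre placing. For the later pots I took the arm's reading for the held pot.

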